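# Put the long scissors away in the craft drawer

### The job

Two pairs of scissors lie on the cardboard sheet of a craft table. Put the longer pair away in the open drawer of the small wooden unit: lay it gently flat on the drawer floor, not dropped in from a height. Leave the shorter pair where it lies, and leave the drawer open about as far as it is.

Things in the scene. Friction and masses are not known exactly. Their poses are not given: they have to be found in the camera images.
- shears_mid (a point): Longer scissors, closed, flat: steel blades, teal loops; 186 x 73 x 11 mm, about 110 g. Point: on the grip bar beside the pivot, near the centre of mass, half-way up (5.5 mm above the underside). y runs to the blade tips (tips at +104 mm, loop ends at -82 mm), z up. From y = -20 to +20 mm a straight bar 24 mm wide (along x), the place to grip. Starts on a 3 mm cardboard sheet; table z = 0.
- snips_mid (a point): The shorter pair of scissors, of the same make, same point and axes: 131 mm long, 53 mm wide over the loops, 11 mm thick. It lies on the same sheet and must stay there.
- drawer_floor (a point): Point on the open, empty drawer's floor (22 mm above the table), mid-width, 72 mm behind its front wall's inside; moves with it. x points into the unit, y across, z up. Inside width 238 mm. Uncovered from x = -72 mm to the unit's face at x = joint value - 78 mm. Above the floor: side walls 36 mm, front 46 mm, unit's top 58 mm. Front 21 mm thick, bar handle 35 mm out in front of it.
- unit_drawer0 (a joint): How far the drawer is pulled out of the unit, m: 0 shut, 0.15 to 0.18 at the start. It slides freely (about 1 N).

How it is judged:
At the end, for the whole second after the job is handed in: The longer scissors lie at rest inside the drawer, flat on its floor (within 10 degrees, their mid point less than 14 mm above it); the drawer is still open by at least 110 mm; the shorter scissors are within 30 mm of where they lay (x of shears_mid in the frame of drawer_floor between -0.075 and 0.18 m and y of shears_mid in the frame of drawer_floor between -0.119 and 0.119 m and z of shears_mid in the frame of drawer_floor between 0 and 0.014 m and angle between the z axis of shears_mid and the z axis of drawer_floor, either way round below 0.17 rad and linear speed of shears below 0.03 m/s and value of joint unit_drawer0 above 0.11 m and distance of snips_mid from where it was at the start of the episode below 0.03 m); the robot touches nothing.
It fails at once if the longer scissors are dropped or thrown into the drawer (faster than 0.8 m/s, a fall of over 30 mm, when within 30 mm of its floor) (x of shears_mid in the frame of drawer_floor between -0.075 and 0.18 m and y of shears_mid in the frame of drawer_floor between -0.119 and 0.119 m and z of shears_mid in the frame of drawer_floor below 0.03 m and linear speed of shears above 0.8 m/s).
It fails at once if the shorter scissors are moved by more than 30 mm (distance of snips_mid from where it was at the start of the episode above 0.03 m).
It also fails if it takes over 34 s, if anything falls off the work surface, if the arm or the gripper's body presses on something with over 40 N, if the wrist force passes 120 N, or if a joint passes its speed limit or range.

### The arm

A 6-joint arm with a two-finger parallel gripper is mounted at the origin on the work surface. World frame = base frame: x ahead of the robot, y to its left, z up, the work surface at z = 0. Lengths are in m, angles in rad, forces in N, time in s.
With the tool pointing down it reaches from about 0.275 to 0.85 m from the base axis. Payload 19 kg.
Tool frame: the origin (TCP) lies on the front face of the gripper's body, between the roots of the fingers; the fingertips stand 73 mm ahead of it and the grasp point (between the pads) lies 54 mm ahead of it; x points along the fingers, z is the direction in which the jaws open and shut, and the axes are right-handed (so a half turn about x gives the same grasp; the last joint's range is limited). The gripper opens to 85 mm and grips with 20 to 120 N. Pads are 22 mm wide; open, the fingers measure 114 mm over their backs; the gripper's body (76 mm by 85 mm) begins 54 mm behind the grasp point. The pads swing forward as they close: fully open they stand 13 mm farther back than shut.
Start: joints at [0.999, 0.15, 1.437, -0, 1.554, -0.134], TCP at [0.244, 0.521, 0.304] pointing down, gripper open.
Joint ranges: [-2.8, 2.8], [-0.68, 2.1], [0.12, 2.68], [-1.39, 4.53], [0.16, 2.79], [-2.81, 2.81]. Speed limits (rad/s): [1.89, 1.89, 2.22, 3.01, 3.01, 3.01].

### API

Orientations are given as a rotation vector (axis times angle).
In Python, from bench import r gives the robot as it stands. The module is installed in compiled form; this text tells all that it offers.
- The arm moves only by the shell command python3 -m jog 'ROWS' [FORCE]. ROWS is JSON, a list of rows, each a list of 3 entries, a list of its own where there are three numbers: the opening, from -1 (shut) to 1 (fully open), then the shift along the tool's x, y, z scaled (see below), then the turn, a rotation vector about the tool's x, y, z scaled (see below). In form: [[claw, [tx, ty, tz], [rx, ry, rz]], ...]. A call has 1 to 12 rows; each row is the pose to reach, as a shift and turn from the pose commanded when the call began, along the tool's axes at that moment; what a row does not reach only later rows make up. The controller multiplies each number of a shift by 120 mm and each number of a turn by 1.5 rad. A row lasts 1/10 s, in which the tool goes at most 50 mm and 8.59 degrees, less where a joint would pass 70% of its speed; a pose out of reach is approached as far as the arm can. A call with a number of a shift or a turn outside -1 to 1 is refused whole. A call with a gripper value outside its range is refused whole. The fingers move at their own pace and stop on an object; FORCE is the grip in N (left out, the last holds). Time passes only in rows, so rows that repeat a pose let the fingers close. It gives the time, the measured TCP pose, the force and the opening at its end, in the units of the state.
- r.read_state(): the state, without advancing time (a new reading comes with each control period).
- r.capture(name): name is "scene" or "side" or "wrist"; returns the picture (400x640x3 uint8, blue, green, red); there is no depth.
- r.camera_model(name): a dict with "intrinsics" (3x3 intrinsics, pixels), "k1" (the pictures are not rectified: a ray, as slopes to the right and down, at radius r is drawn at 1 + k1 r^2 times it, then the intrinsics apply), "R" (3x3) and "t" (3): a world point X has camera coordinates R X + t; the wrist camera has in their place "T_tool_cam" (4x4, takes a point from camera to tool coordinates, whose origin is the TCP and whose axes are the tool frame's). Camera axes: x right, y down, z forward; pixel columns grow to the right and rows downward; lengths in m; the calibration is good to about 2 mm. A picture is of the moment at which its call begins: read the wrist's pose just before it. camera_model takes no time and is no camera call.
- r.hand_in(): hands the job in, once; it reports no verdict.
The state is a dict: "time": time; "joint_pos": joint angles; "qd": joint speeds; "joint_torque": joint torques, N m; "position": TCP position; "orientation": TCP orientation; "force": force on the tool from outside, world axes, zero at the start; "moment": the same for the moment, N m; "opening": finger opening in m.
Only numpy, scipy, OpenCV 4.12 (cv2) and the standard library are available. Lean on these libraries where they do the work, as an engineer would, in place of code of your own. Each camera call takes 0.05 s, during which the arm holds its last target.

## Working session

There is one attempt and no reset: what is moved stays moved. The work goes in short steps, Python scripts to look and compute and a shell command to move; the robot and the scene stay as the last step left them, time stands still between calls to the robot, and variables do not carry over. Pictures are saved under pics/ and viewed, and the job is handed in when it is done.

```bash
mkdir -p pics; python3 - <<'E'
from bench import r
import cv2
s=r.read_state()
print({k:s[k] for k in('time','position','orientation','opening','force')})
for n in('scene','side','wrist'):
    im=r.capture(n); cv2.imwrite(f'pics/{n}0.png',im)
    print(n,r.camera_model(n))
E
```

```text
{'time': 0.0, 'position': array([0.2436909 , 0.52062525, 0.30329339]), 'orientation': array([-0.88151968,  1.3861624 ,  0.88072086]), 'opening': 0.08549678192503748, 'force': array([ 0.28860334, -0.48488061,  0.47562899])}
scene {'intrinsics': array([[372.56683761,   0.        , 319.81626445],
       [  0.        , 372.56683761, 200.65377734],
       [  0.        ,   0.        ,   1.        ]]), 'k1': -0.018902433533341333, 'R': array([[ 0.17092817,  0.98521057,  0.0119876 ],
       [ 0.54863188, -0.08506431, -0.83172539],
       [-0.81840492,  0.14874208, -0.55505781]]), 't': array([-0.1038559 , -0.26283921,  1.18956301])}
side {'intrinsics': array([[398.42064041,   0.        , 323.82775293],
       [  0.        , 398.42064041, 203.94476658],
       [  0.        ,   0.        ,   1.        ]]), 'k1': -0.022299203648595826, 'R': array([[ 0.75810641, -0.65204972,  0.01028773],
       [-0.44817495, -0.53240122, -0.71811431],
       [ 0.47372343,  0.53979636, -0.69584912]]), 't': array([-0.46792751,  0.29275242,  0.477905  ])}
wrist {'intrinsics': array([[298.06188316,   0.        , 322.35681911],
       [  0.        , 298.06188316, 198.82452766],
       [  0.        ,   0.        ,   1.        ]]), 'k1': 0.006242981042233057, 'T_tool_cam': array([[ 5.23170038e-04, -3.00230435e-01,  9.53866559e-01,
        -7.06103690e-02],
       [ 4.24966411e-05, -9.53866682e-01, -3.00230497e-01,
         7.67474966e-02],
       [ 9.99999862e-01,  1.97607725e-04, -4.86275683e-04,
        -6.00351972e-04],
       [ 0.00000000e+00,  0.00000000e+00,  0.00000000e+00,
         1.00000000e+00]])}
```

View pics/scene0.png

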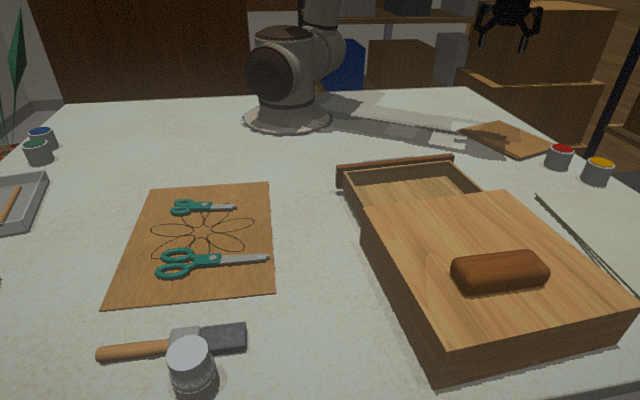

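View pics/side0.png

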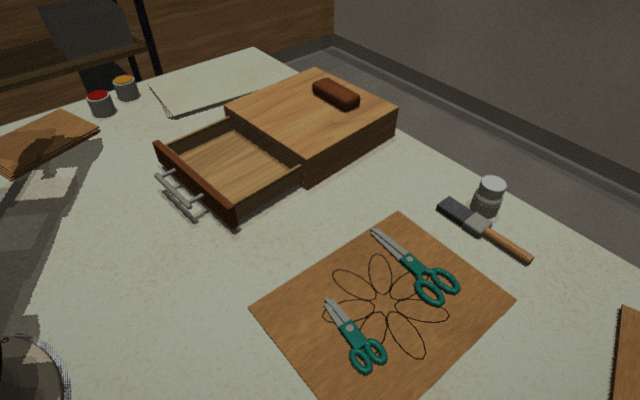

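View pics/wrist0.png

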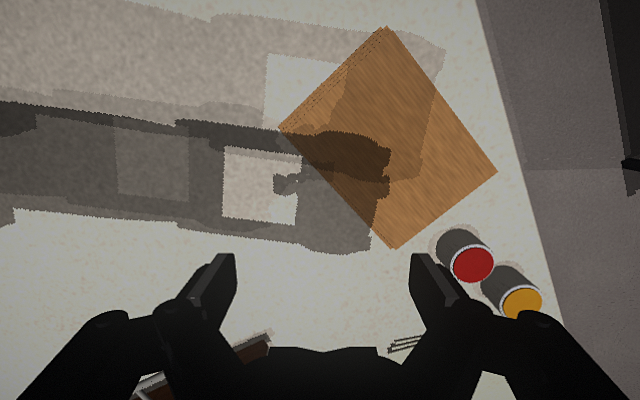

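Scene view: the longer scissors are at about (155–270, 262), with tips on the right. The shorter pair is at (170–237, 207), and the drawer front is at (337–453, 160–185). In the side view the longer pair is at (372–460, 228–305) and the drawer at (155–300, 120–225). Next I measure with masks in both views.

```bash
cat > h.py <<'E'
import numpy as np, cv2
from bench import r
from scipy.spatial.transform import Rotation as Ro
def ray(n,px,st=None):
    m=r.camera_model(n); K=m['intrinsics']
    u=cv2.undistortPoints(np.array(px,float).reshape(-1,1,2),K,np.array([m['k1'],0,0,0.])).reshape(-1,2)
    d=np.c_[u,np.ones(len(u))]
    if n=='wrist':
        T=np.eye(4);T[:3,:3]=Ro.from_rotvec(st['orientation']).as_matrix();T[:3,3]=st['position']
        W=T@m['T_tool_cam']; return W[:3,3],d@W[:3,:3].T
    R=m['R'];return -R.T@m['t'],d@R
def onz(n,px,z,st=None):
    o,d=ray(n,px,st); return o+d*((z-o[2])/d[:,2])[:,None]
def tri(pa,pb,a='scene',b='side'):
    o1,d1=ray(a,pa);o2,d2=ray(b,pb);out=[]
    for x,y in zip(d1,d2):
        s=np.linalg.lstsq(np.c_[x,-y],o2-o1,rcond=None)[0]
        p,q=o1+s[0]*x,o2+s[1]*y; out.append(np.r_[(p+q)/2,np.linalg.norm(p-q)])
    return np.array(out)
E
python3 - <<'E'
from h import *
np.set_printoptions(precision=4,suppress=True)
for n in('scene','side'):
    im=cv2.imread(f'pics/{n}0.png');hsv=cv2.cvtColor(im,cv2.COLOR_BGR2HSV)
    m=cv2.inRange(hsv,(75,90,40),(95,255,255))
    k,l,st,c=cv2.connectedComponentsWithStats(m)
    for i in range(1,k):
        if st[i,4]>60:
            pts=np.argwhere(l==i)[:,::-1]
            w=onz(n,pts,0.010)[:,:2]
            rect=cv2.minAreaRect((w*1000).astype(np.float32))
            print(n,st[i],'rect mm',rect)
    big=cv2.resize(im[180:290,130:290] if n=='scene' else im[200:390,290:480],None,fx=4 if n=='scene' else 3,fy=4 if n=='scene' else 3)
    cv2.imwrite(f'pics/{n}_crop.png',big)
im=cv2.imread('pics/scene0.png');cv2.imwrite('pics/scene_dr.png',cv2.resize(im[140:260,325:495],None,fx=4,fy=4))
im=cv2.imread('pics/side0.png');cv2.imwrite('pics/side_dr.png',cv2.resize(im[90:235,140:330],None,fx=4,fy=4))
E
```

```text
scene [171 199  40  15 308] rect mm ((475.1274108886719, -243.93386840820312), (74.93104553222656, 50.67792510986328), 82.69104766845703)
scene [155 248  66  30 763] rect mm ((642.9039916992188, -229.245849609375), (100.32279968261719, 71.18016052246094), 86.37068939208984)
side [400 253  60  53 986] rect mm ((643.5051879882812, -226.51025390625), (103.31888580322266, 71.2454833984375), 86.30668640136719)
side [ 339  320   48   54 1062] rect mm ((477.2510986328125, -241.1194305419922), (78.73749542236328, 50.914222717285156), 80.97551727294922)
```

View pics/scene_crop.png

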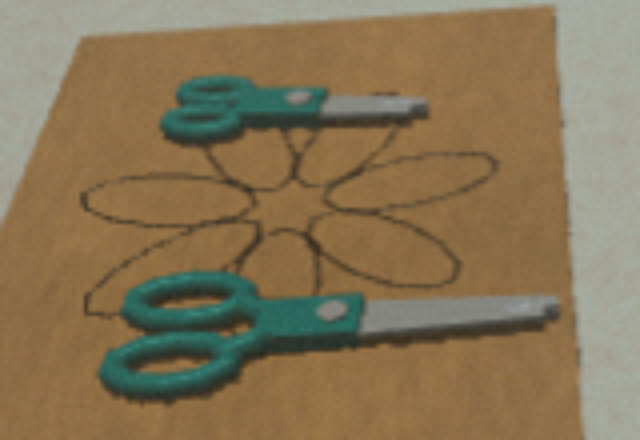

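View pics/side_crop.png

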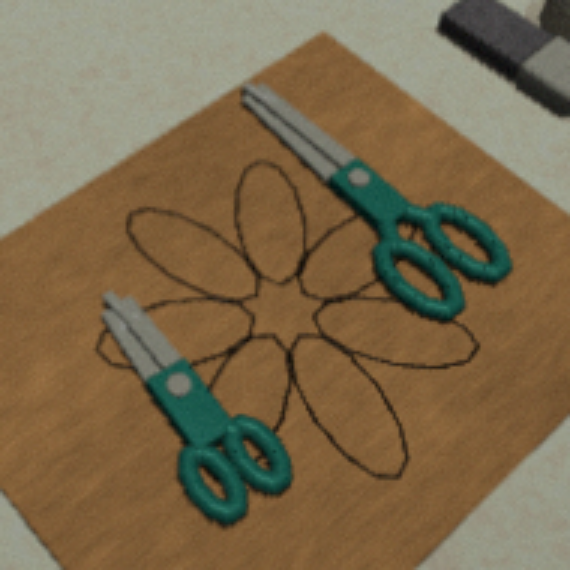

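View pics/scene_dr.png

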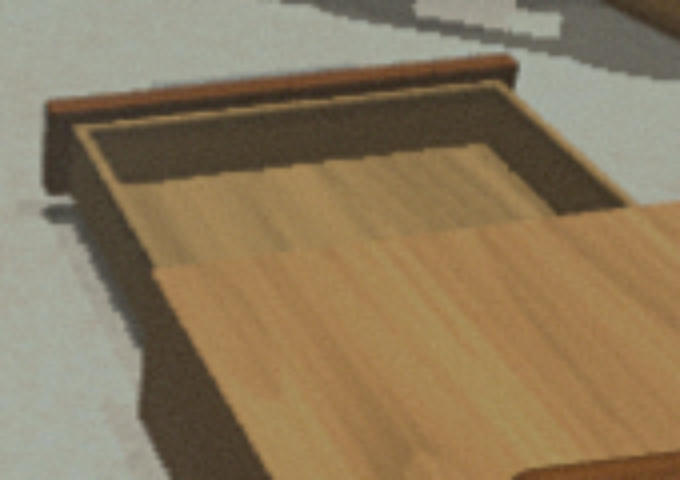

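View pics/side_dr.png

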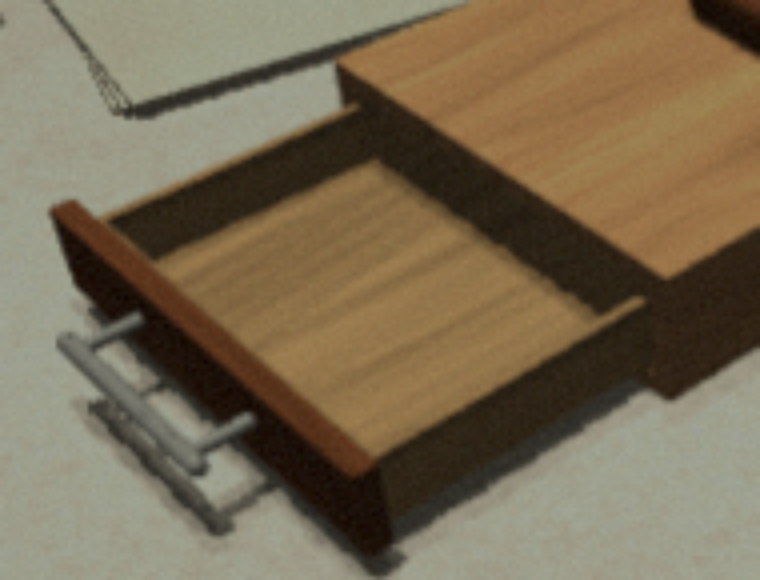

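```bash
python3 - <<'E'
from h import *
np.set_printoptions(precision=4,suppress=True)
S=lambda *p:[(130+x/4,180+y/4) for x,y in p]
D=lambda *p:[(290+x/3,200+y/3) for x,y in p]
print('tip,pivot scene',onz('scene',S((557,305),(331,310)),.012))
print('tip,pivot side',onz('side',D((248,92),(359,178)),.012))
print('snips pivot',onz('scene',S((298,98)),.014),onz('side',D((178,384)),.014))
s=lambda *p:[(325+x/4,140+y/4) for x,y in p]
d=lambda *p:[(140+x/4,90+y/4) for x,y in p]
print('floor front corners scene',onz('scene',s((122,183),(485,143)),.022))
print('unit face top corner scene',onz('scene',s((153,268)),.080))
print('unit face top side',onz('side',d((338,65),(668,278)),.080))
print('front top outer side',onz('side',d((52,210),(352,475)),.068))
print('front top inner side',onz('side',d((75,200),(382,460)),.068))
print('front top scene L outer/inner, R outer/inner',onz('scene',s((50,100),(50,112),(513,57),(517,67)),.068))
print('floor/face far corner side',onz('side',d((378,160)),.022))
print('handle tips side',onz('side',d((62,340),(200,465)),.045))
E
```

```text
tip,pivot scene [[ 0.6547 -0.0956  0.012 ]
 [ 0.643  -0.19    0.012 ]]
tip,pivot side [[ 0.6465 -0.1014  0.012 ]
 [ 0.6475 -0.1879  0.012 ]]
snips pivot [[ 0.481  -0.2161  0.014 ]] [[ 0.4816 -0.2146  0.014 ]]
floor front corners scene [[0.4693 0.1023 0.022 ]
 [0.4581 0.3191 0.022 ]]
unit face top corner scene [[0.6312 0.0706 0.08  ]]
unit face top side [[0.6129 0.3398 0.08  ]
 [0.6327 0.0684 0.08  ]]
front top outer side [[0.4359 0.3282 0.068 ]
 [0.4534 0.0611 0.068 ]]
front top inner side [[0.4487 0.329  0.068 ]
 [0.468  0.0608 0.068 ]]
front top scene L outer/inner, R outer/inner [[0.4543 0.0638 0.068 ]
 [0.4672 0.061  0.068 ]
 [0.4429 0.3336 0.068 ]
 [0.4549 0.33   0.068 ]]
floor/face far corner side [[0.6196 0.3238 0.022 ]]
handle tips side [[0.4029 0.2563 0.045 ]
 [0.4137 0.1331 0.045 ]]
```

Both views agree on the long pair: mid is about (0.645, -0.198) with the axis 3.6° clockwise of +y. The teal part measures 100–103 × 71 mm, which fits the pair's given size. For the drawer, the yaw is about 4.2°, the front inside is at (0.464, 0.196), and about 159 mm is uncovered, so the joint is about 0.165. Next I work out the moves in tool axes.

```bash
cat >> h.py <<'E'
def plan(target, zdir):
    s=r.read_state();R=Ro.from_rotvec(s['orientation']).as_matrix()
    x=np.array([0,0,-1.]);z=np.array([*zdir,0.]);z/=np.linalg.norm(z)
    best=None
    for sg in(1,-1):
        Rt=np.c_[x,np.cross(sg*z,x),sg*z]; rv=Ro.from_matrix(R.T@Rt).as_rotvec()
        if best is None or np.linalg.norm(rv)<np.linalg.norm(best): best=rv
    d=R.T@(np.array(target)-s['position'])
    print('t',s['time'],'pos',s['position'].round(4),'F',s['force'].round(2),'open',round(s['opening'],4),'q6',s['joint_pos'][5].round(2))
    print('tool axes in world (cols)\n',R.round(3)); print('shift units',(d/.12).round(3),'turn units',(best/1.5).round(3))
E
python3 -c "
from h import *
plan((.645,-.198,.2),(.998,-.06))"
```

```text
t 0.15 pos [0.2437 0.5207 0.3034] F [-0.37  0.06 -0.02] open 0.0852 q6 -0.13
tool axes in world (cols)
 [[-0.    -0.906  0.424]
 [-0.001  0.424  0.906]
 [-1.     0.    -0.001]]
shift units [ 0.865 -5.568 -4.006] turn units [ 0.795 -0.001  0.   ]
```

```bash
python3 -m jog '[[1,[0,-0.4,-0.3],[0.1,0,0]],[1,[0,-0.8,-0.6],[0.2,0,0]],[1,[0,-1,-0.72],[0.3,0,0]],[1,[0,-1,-0.72],[0.4,0,0]],[1,[0,-1,-0.72],[0.5,0,0]],[1,[0,-1,-0.72],[0.6,0,0]],[1,[0,-1,-0.72],[0.7,0,0]],[1,[0,-1,-0.72],[0.795,0,0]],[1,[0,-1,-0.72],[0.795,0,0]]]' 60; python3 -c "
from h import *
plan((.645,-.198,.2),(.998,-.06))"
```

```text
time: 1.05
position: [0.3158, 0.3916, 0.3037]
orientation: [0.049, 1.571, -0.049]
force: [-0.4, 0.3, 0.6]
opening: 0.0853
t 1.05 pos [0.3158 0.3916 0.3037] F [-0.37  0.3   0.59] open 0.0853 q6 0.8
tool axes in world (cols)
 [[-0.     0.062  0.998]
 [-0.     0.998 -0.062]
 [-1.    -0.    -0.   ]]
shift units [ 0.865 -4.732  3.045] turn units [-0.002 -0.     0.   ]
```

```bash
python3 -m jog '[[1,[0,-0.33,0.2],[0,0,0]],[1,[0,-0.66,0.4],[0,0,0]],[1,[0,-1,0.64],[0,0,0]]]'; python3 -m jog '[[1,[0,-0.33,0.2],[0,0,0]],[1,[0,-0.66,0.4],[0,0,0]],[1,[0,-1,0.64],[0,0,0]]]';python3 -m jog '[[1,[0,-0.33,0.2],[0,0,0]],[1,[0,-0.66,0.4],[0,0,0]],[1,[0,-1,0.64],[0,0,0]]]';python3 -m jog '[[1,[0.1,-0.33,0.2],[0,0,0]],[1,[0.2,-0.66,0.4],[0,0,0]],[1,[0.3,-1,0.64],[0,0,0]],[1,[0.3,-1,0.64],[0,0,0]],[1,[0.3,-1,0.64],[0,0,0]]]'; python3 -c "
from h import *
plan((.645,-.198,.2),(.998,-.06))"
```

```text
time: 1.35
position: [0.3853, 0.2661, 0.3039]
orientation: [0.041, 1.57, -0.041]
force: [1.3, 0.2, 0.7]
opening: 0.0851
time: 1.65
position: [0.4551, 0.1412, 0.3041]
orientation: [0.042, 1.57, -0.042]
force: [1.5, 0.9, -1.1]
opening: 0.0854
time: 1.95
position: [0.5247, 0.0167, 0.3041]
orientation: [0.043, 1.57, -0.043]
force: [1.6, -0.1, 0.9]
opening: 0.0853
time: 2.45
position: [0.594, -0.1066, 0.2668]
orientation: [0.045, 1.572, -0.045]
force: [-0.2, -0.5, 0.2]
opening: 0.0851
t 2.45 pos [ 0.594  -0.1066  0.2668] F [-0.19 -0.47  0.2 ] open 0.0851 q6 -0.25
tool axes in world (cols)
 [[-0.002  0.057  0.998]
 [ 0.001  0.998 -0.057]
 [-1.     0.001 -0.002]]
shift units [ 0.556 -0.736  0.469] turn units [ 0.002 -0.001 -0.   ]
```

```bash
python3 -m jog '[[1,[0.2,-0.3,0.2],[0,0,0]],[1,[0.4,-0.6,0.4],[0,0,0]],[1,[0.55,-0.736,0.469],[0,0,0]],[1,[0.55,-0.736,0.469],[0,0,0]],[1,[0.55,-0.736,0.469],[0,0,0]]]'; python3 - <<'E'
from h import *
np.set_printoptions(precision=4,suppress=True)
plan((.645,-.198,.078),(.998,-.06))
st=r.read_state();im=r.capture('wrist');cv2.imwrite('pics/w1.png',im)
hsv=cv2.cvtColor(im,cv2.COLOR_BGR2HSV);m=cv2.inRange(hsv,(75,90,40),(95,255,255))
k,l,s,c=cv2.connectedComponentsWithStats(m)
for i in range(1,k):
    if s[i,4]>100:
        w=onz('wrist',np.argwhere(l==i)[:,::-1],.012,st)[:,:2]; print(s[i],cv2.minAreaRect((w*1000).astype(np.float32)))
E
```

```text
time: 2.95
position: [0.6447, -0.1962, 0.2024]
orientation: [0.045, 1.57, -0.045]
force: [0.5, 1.1, 0.1]
opening: 0.0856
t 2.95 pos [ 0.6447 -0.1962  0.2024] F [0.48 1.08 0.12] open 0.0856 q6 -0.35
tool axes in world (cols)
 [[-0.     0.057  0.998]
 [ 0.     0.998 -0.057]
 [-1.     0.    -0.   ]]
shift units [ 1.037 -0.015  0.003] turn units [ 0.002 -0.    -0.   ]
[ 287  172   74  101 3216] ((643.7144165039062, -227.9178466796875), (101.49708557128906, 70.7498779296875), 86.78778076171875)
[ 129  210   54   74 2272] ((478.88763427734375, -243.21038818359375), (76.69222259521484, 51.92038345336914), 80.8463134765625)
```

View pics/w1.png

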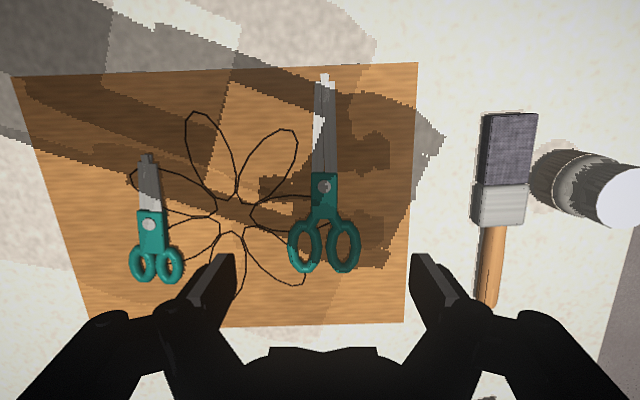

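The wrist view shows the longer pair at (325, 75–270), centred between the fingers and well clear of the shorter pair at (155, 155–283). All three cameras agree, with mid at (0.645, -0.197). I'm going down.

```bash
python3 -m jog '[[1,[0.3,0,0],[0,0,0]],[1,[0.6,0,0],[0,0,0]],[0.4,[0.8,0,0],[0,0,0]],[0.4,[0.9,0,0],[0,0,0]],[0.4,[0.98,0,0],[0,0,0]],[0.4,[1,0,0],[0,0,0]],[0.4,[1,0,0],[0,0,0]],[0.4,[1,0,0],[0,0,0]]]'; python3 -c "
from h import *
plan((.645,-.197,.0775),(.998,-.06))
cv2.imwrite('pics/side1.png',cv2.resize(r.capture('side')[150:330,310:550],None,fx=3,fy=3))"
```

```text
time: 3.8
position: [0.6453, -0.1975, 0.0832]
orientation: [0.046, 1.569, -0.047]
force: [0.4, 0.0, -0.6]
opening: 0.0597
t 3.8 pos [ 0.6453 -0.1975  0.0832] F [ 0.43  0.02 -0.64] open 0.0597 q6 -0.35
tool axes in world (cols)
 [[ 0.001  0.059  0.998]
 [-0.001  0.998 -0.059]
 [-1.    -0.001  0.002]]
shift units [ 0.047  0.004 -0.003] turn units [0.    0.001 0.   ]
```

View pics/side1.png

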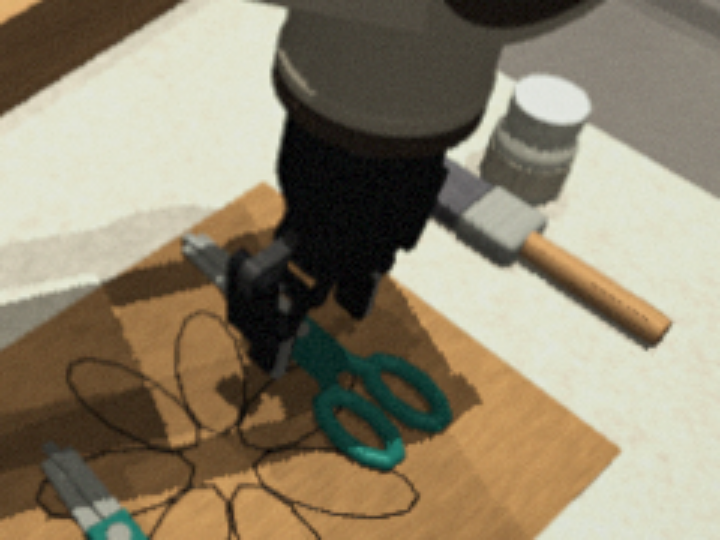

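The fingers straddle the bar at (280, 320), with the loops free. I lower a further 5 mm or so and close.

```bash
python3 -m jog '[[0.4,[0.045,0,0],[0,0,0]],[0,[0.045,0,0],[0,0,0]],[-0.4,[0.045,0,0],[0,0,0]],[-1,[0.045,0,0],[0,0,0]],[-1,[0.045,0,0],[0,0,0]],[-1,[0.045,0,0],[0,0,0]],[-1,[0.045,0,0],[0,0,0]],[-1,[0.045,0,0],[0,0,0]],[-1,[0.045,0,0],[0,0,0]],[-1,[0.045,0,0],[0,0,0]]]' 60; python3 -c "
from h import *
plan((.645,-.197,.0775),(.998,-.06))"
```

```text
time: 4.85
position: [0.645, -0.1974, 0.0767]
orientation: [0.047, 1.57, -0.047]
force: [0.7, 0.6, 5.4]
opening: 0.0221
t 4.85 pos [ 0.645  -0.1974  0.0767] F [0.68 0.62 5.39] open 0.0221 q6 -0.35
tool axes in world (cols)
 [[ 0.     0.059  0.998]
 [-0.     0.998 -0.059]
 [-1.    -0.     0.   ]]
shift units [-0.006  0.003 -0.   ] turn units [0. 0. 0.]
```

```bash
python3 -m jog '[[-1,[-0.1,0,0],[0,0,0]],[-1,[-0.3,0,0],[0,0,0]],[-1,[-0.6,0,0],[0,0,0]],[-1,[-0.9,0,0],[0,0,0]],[-1,[-1,0,0],[0,0,0]],[-1,[-1,0,0],[0,0,0]],[-1,[-1,0,0],[0,0,0]]]'; python3 - <<'E'
from h import *
plan((.544,.191,.197),(.997,.073))
cv2.imwrite('pics/w2.png',r.capture('wrist'))
E
```

```text
time: 5.55
position: [0.6445, -0.1972, 0.1954]
orientation: [0.047, 1.572, -0.046]
force: [-0.1, 0.9, -0.5]
opening: 0.0223
t 5.55 pos [ 0.6445 -0.1972  0.1954] F [-0.08  0.93 -0.48] open 0.0223 q6 -0.35
tool axes in world (cols)
 [[-0.001  0.059  0.998]
 [ 0.     0.998 -0.059]
 [-1.     0.    -0.001]]
shift units [-0.011  3.179 -1.028] turn units [-0.088 -0.001 -0.   ]
```

View pics/w2.png

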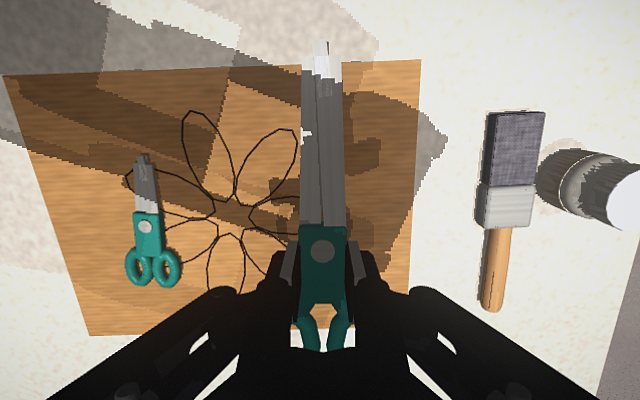

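The scissors are held between the pads at (323, 250). They look level, and the shorter pair hasn't moved. Now I carry them to the drawer.

```bash
python3 -m jog '[[-1,[0,0.2,-0.07],[0,0,0]],[-1,[0,0.45,-0.15],[0,0,0]],[-1,[0,0.7,-0.23],[0,0,0]],[-1,[0,0.95,-0.3],[0,0,0]]]'; python3 -m jog '[[-1,[0,0.3,-0.09],[0,0,0]],[-1,[0,0.55,-0.18],[0,0,0]],[-1,[0,0.8,-0.25],[0,0,0]],[-1,[0,1,-0.32],[0,0,0]]]';  python3 -m jog '[[-1,[0,0.25,-0.08],[-0.03,0,0]],[-1,[0,0.5,-0.18],[-0.06,0,0]],[-1,[0,0.75,-0.25],[-0.088,0,0]],[-1,[0,0.95,-0.3],[-0.088,0,0]],[-1,[0,0.95,-0.3],[-0.088,0,0]],[-1,[0,0.95,-0.3],[-0.088,0,0]]]';  python3 - <<'E'
from h import *
plan((.544,.191,.15),(.997,.073))
E
```

```text
time: 6.0
position: [0.6147, -0.0802, 0.1947]
orientation: [0.047, 1.573, -0.047]
force: [0.6, -0.2, -1.8]
opening: 0.0221
time: 6.4
position: [0.5835, 0.0423, 0.1948]
orientation: [0.046, 1.573, -0.046]
force: [-0.3, -0.5, -0.7]
opening: 0.0221
time: 7.0
position: [0.5549, 0.1568, 0.1952]
orientation: [-0.058, 1.572, 0.057]
force: [-0.2, -1.3, -1.4]
opening: 0.0221
t 7.0 pos [0.5549 0.1568 0.1952] F [-0.22 -1.3  -1.37] open 0.0221 q6 0.07
tool axes in world (cols)
 [[-0.002 -0.073  0.997]
 [-0.001  0.997  0.073]
 [-1.    -0.    -0.002]]
shift units [ 0.377  0.291 -0.069] turn units [ 0.    -0.001  0.   ]
```

```bash
python3 -m jog '[[-1,[0,0.2,-0.04],[0,0,0]],[-1,[0,0.29,-0.069],[0,0,0]],[-1,[0.1,0.29,-0.069],[0,0,0]],[-1,[0.2,0.29,-0.069],[0,0,0]],[-1,[0.2,0.29,-0.069],[0,0,0]],[-1,[0.2,0.29,-0.069],[0,0,0]]]';  python3 - <<'E'
from h import *
plan((.544,.191,.0967),(.997,.073))
st=r.read_state();cv2.imwrite('pics/w3.png',r.capture('wrist'))
cv2.imwrite('pics/side3.png',cv2.resize(r.capture('side')[50:250,120:360],None,fx=3,fy=3))
E
```

```text
time: 7.6
position: [0.5446, 0.19, 0.1718]
orientation: [-0.057, 1.571, 0.056]
force: [-0.5, -0.4, -1.8]
opening: 0.0224
t 7.6 pos [0.5446 0.19   0.1718] F [-0.49 -0.44 -1.83] open 0.0224 q6 0.13
tool axes in world (cols)
 [[-0.001 -0.072  0.997]
 [-0.     0.997  0.072]
 [-1.    -0.    -0.001]]
shift units [ 0.626  0.009 -0.004] turn units [-0.001 -0.001  0.   ]
```

View pics/w3.png

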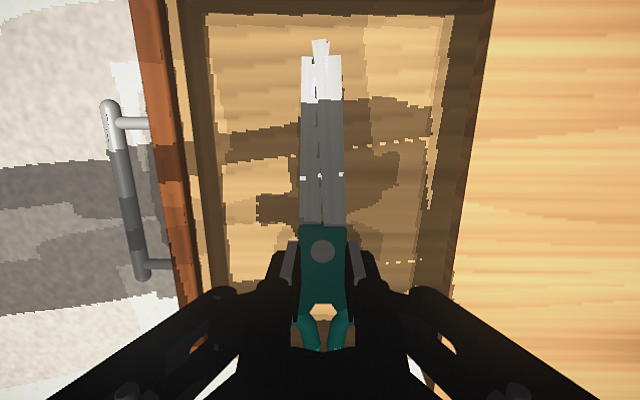

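View pics/side3.png

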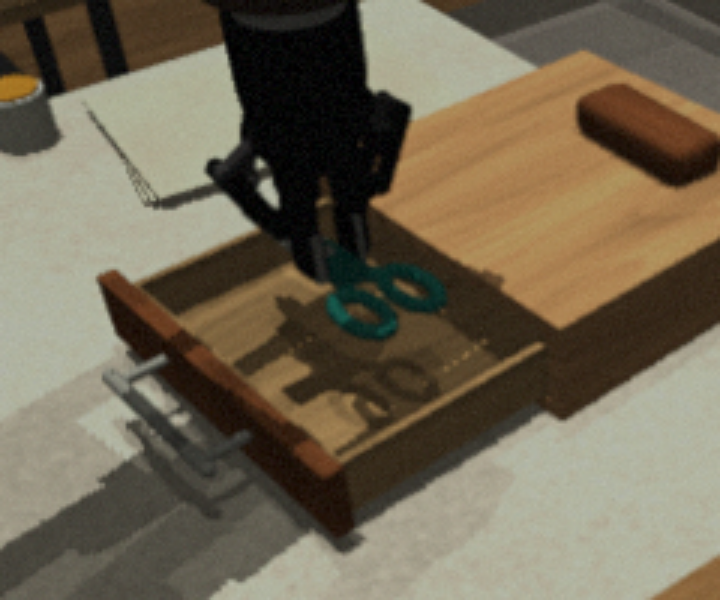

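The scissors are centred in the drawer opening, between floor edges at about 215 and 440 px in the wrist view, and the far wall lies beyond the tips. I lower slowly.

```bash
python3 -m jog '[[-1,[0.15,0,0],[0,0,0]],[-1,[0.3,0,0],[0,0,0]],[-1,[0.4,0,0],[0,0,0]],[-1,[0.5,0,0],[0,0,0]],[-1,[0.55,0,0],[0,0,0]],[-1,[0.58,0,0],[0,0,0]],[-1,[0.6,0,0],[0,0,0]],[-1,[0.6,0,0],[0,0,0]],[-1,[0.6,0,0],[0,0,0]]]';  python3 - <<'E'
from h import *
plan((.544,.191,.0957),(.997,.073))
E
```

```text
time: 8.6
position: [0.5447, 0.1908, 0.1009]
orientation: [-0.057, 1.57, 0.057]
force: [-1.0, 0.3, -1.5]
opening: 0.0223
t 8.6 pos [0.5447 0.1908 0.1009] F [-0.96  0.34 -1.48] open 0.0223 q6 0.13
tool axes in world (cols)
 [[ 0.    -0.072  0.997]
 [ 0.     0.997  0.072]
 [-1.     0.     0.   ]]
shift units [ 0.043  0.002 -0.006] turn units [-0.  0. -0.]
```

```bash
python3 -m jog '[[-1,[0.015,0,0],[0,0,0]],[-1,[0.03,0,0],[0,0,0]],[-1,[0.035,0,0],[0,0,0]],[-1,[0.035,0,0],[0,0,0]],[-1,[0.035,0,0],[0,0,0]],[-1,[0.035,0,0],[0,0,0]]]'
python3 -c "
from h import *
plan((.544,.191,.0957),(.997,.073))"
```

```text
time: 9.2
position: [0.5446, 0.1907, 0.0963]
orientation: [-0.057, 1.57, 0.057]
force: [-0.3, -0.1, -0.5]
opening: 0.0222
t 9.2 pos [0.5446 0.1907 0.0963] F [-0.25 -0.08 -0.47] open 0.0222 q6 0.13
tool axes in world (cols)
 [[ 0.    -0.072  0.997]
 [-0.     0.997  0.072]
 [-1.    -0.    -0.   ]]
shift units [ 0.005  0.003 -0.005] turn units [-0. -0.  0.]
```

```bash
python3 -m jog '[[-1,[0.01,0,0],[0,0,0]],[-1,[0.01,0,0],[0,0,0]],[-1,[0.01,0,0],[0,0,0]],[-1,[0.01,0,0],[0,0,0]]]'
python3 -m jog '[[-0.3,[0,0,0],[0,0,0]],[-0.1,[0,0,0],[0,0,0]],[0.1,[0,0,0],[0,0,0]],[0.2,[0,0,0],[0,0,0]],[0.2,[0,0,0],[0,0,0]],[0.2,[0,0,0],[0,0,0]]]'
python3 -c "
from h import *
plan((.544,.191,.0957),(.997,.073))"
```

```text
time: 9.6
position: [0.545, 0.1908, 0.0957]
orientation: [-0.057, 1.569, 0.057]
force: [0.8, -0.2, 6.3]
opening: 0.0226
time: 10.2
position: [0.5445, 0.1907, 0.095]
orientation: [-0.057, 1.57, 0.057]
force: [-0.1, 0.3, -0.4]
opening: 0.0514
t 10.2 pos [0.5445 0.1907 0.095 ] F [-0.14  0.32 -0.44] open 0.0514 q6 0.13
tool axes in world (cols)
 [[-0.    -0.072  0.997]
 [-0.     0.997  0.072]
 [-1.    -0.    -0.   ]]
shift units [-0.005  0.003 -0.004] turn units [-0. -0.  0.]
```

Floor contact registered at 6.3 N, and the scissors are released. I'm going straight up.

```bash
python3 -m jog '[[0.2,[-0.1,0,0],[0,0,0]],[0.2,[-0.25,0,0],[0,0,0]],[0.2,[-0.5,0,0],[0,0,0]],[0.2,[-0.75,0,0],[0,0,0]],[0.2,[-1,0,0],[0,0,0]],[0.2,[-1,0,0],[0,0,0]],[0.2,[-1,0,0],[0,0,0]]]'
python3 - <<'E'
from h import *
st=r.read_state();im=r.capture('wrist');cv2.imwrite('pics/w4.png',im)
hsv=cv2.cvtColor(im,cv2.COLOR_BGR2HSV);m=cv2.inRange(hsv,(75,90,40),(95,255,255))
k,l,s,c=cv2.connectedComponentsWithStats(m)
for i in range(1,k):
    if s[i,4]>100:
        w=onz('wrist',np.argwhere(l==i)[:,::-1],.031,st)[:,:2]; print(s[i],cv2.minAreaRect((w*1000).astype(np.float32)))
cv2.imwrite('pics/side4.png',cv2.resize(r.capture('side')[50:400,120:500],None,fx=1.6,fy=1.6)); cv2.imwrite('pics/scene4.png',r.capture('scene'))
for n in('side','scene'):
    im=r.capture(n);hsv=cv2.cvtColor(im,cv2.COLOR_BGR2HSV);m=cv2.inRange(hsv,(75,90,40),(95,255,255))
    k,l,s,c=cv2.connectedComponentsWithStats(m)
    for i in range(1,k):
        if s[i,4]>60:print(n,s[i],cv2.minAreaRect((onz(n,np.argwhere(l==i)[:,::-1],.010)[:,:2]*1000).astype(np.float32)))
E
```

```text
time: 10.9
position: [0.5446, 0.1908, 0.2161]
orientation: [-0.057, 1.568, 0.057]
force: [0.4, 0.9, -0.9]
opening: 0.0515
[ 286  172   75  103 3334] ((547.4527587890625, 160.3160400390625), (70.5456314086914, 101.66446685791016), 4.158599376678467)
side [235 165  36  28 286] ((558.2095336914062, 175.47686767578125), (73.50943756103516, 79.60615539550781), 3.478806495666504)
side [ 339  320   48   54 1082] ((476.9450378417969, -241.15884399414062), (78.91361236572266, 50.92544174194336), 81.85096740722656)
scene [171 199  40  15 294] ((475.0494384765625, -243.92361450195312), (74.93089294433594, 50.51942443847656), 82.68936920166016)
```

View pics/w4.png

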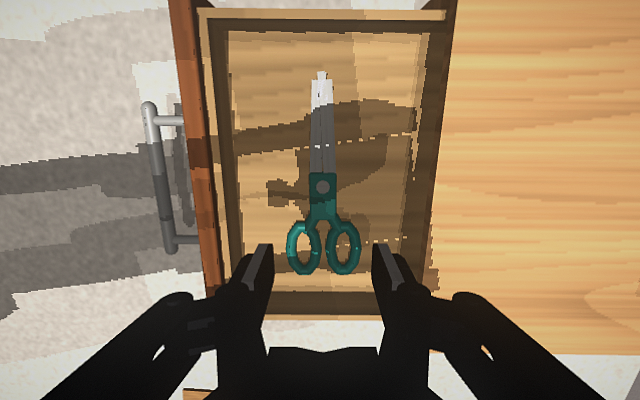

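View pics/side4.png

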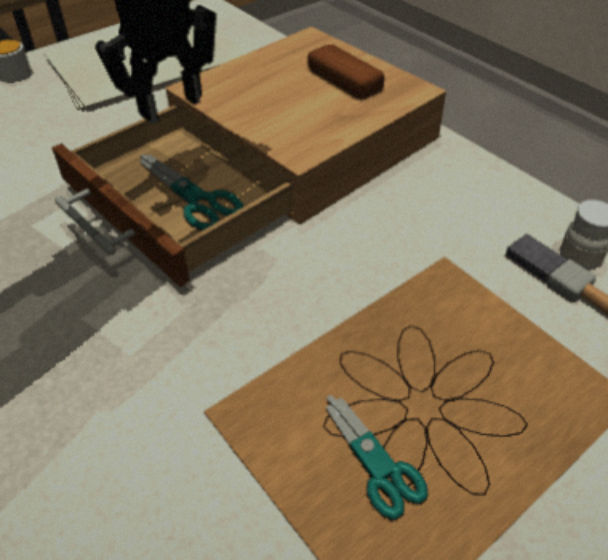

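The longer pair lies flat in the drawer at (323, 70–275) in the wrist view. Its teal part measures 101.7 × 70.5 mm at floor height, as it should if flat. The drawer is still open, the shorter pair is unmoved (under 1 mm), and the gripper is clear. I'm handing in.

```bash
python3 -c "
from bench import r
print(r.hand_in(), r.read_state()['time'])"
```

```text
the job is handed in; nothing more can be done
the job is handed in; nothing more can be done
```

I gripped the longer scissors on the bar beside the pivot and laid them across the middle of the open drawer. They were on the floor (6 N contact) before I released them. The job took about 11 s of the 34 s allowed, and hand-in gave no verdict.

**Last checks:**
- **Longer scissors:** they look flat in the wrist and side views. Their teal part measures 101.7 × 70.5 mm at floor height, against 100–103 × 71 mm on the sheet. Their mid point is within about 10 mm of the centre of the drawer's uncovered floor.
- **Drawer:** it still looks as far open as at the start, where I measured about 0.165 m. I did not measure it again afterwards.
- **Shorter scissors:** less than 1 mm of movement in the scene and side views.
- **Gripper:** about 120 mm above the release height and touching nothing.

No check failed. The side and scene cameras differ by about 2–3 mm from each other, roughly the stated calibration error.

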